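Clamp a solder bar: push home, press the spring plunger, slide the keeper

ROBOT

A 6-joint arm with a two-finger parallel gripper is mounted at the origin on a cart in front of the work surface, level with it; the furniture and walls round the work are solid. World frame = base frame: x ahead of the robot, y to its left, z up, the work surface at z = 0. Lengths are in m, angles in degrees, forces in N, time in s.
With the tool pointing down it reaches from about 0.35 to 0.875 m from the base axis. Payload 4.2 kg.
Tool frame: the origin (TCP) lies on the front face of the gripper's body, between the roots of the fingers; the fingertips stand 70 mm ahead of it and the grasp point (between the pads) lies 51 mm ahead of it (r.nose_length is the distance from the TCP to the fingertips, in m); z points along the fingers, y is the direction in which the jaws open and shut (so a half turn about z gives the same grasp; the last joint's range is limited). The gripper opens to 87 mm and grips with 3 to 60 N. Pads are 19 mm wide; open, the fingers measure 117 mm over their backs; the gripper's body (75 mm by 190 mm) begins 51 mm behind the grasp point.
Start: joints at [81.566, 22.042, 0.453, 0, -68.411, -14.817], TCP at [0.247, 0.574, 0.292] pointing down, gripper open.
Joint ranges: [-179.83, 179.83], [-69.29, 118.12], [-61.27, 80.66], [-181.25, 117.63], [-171.15, -9.14], [-177.46, 177.46]. Speed limits (degrees/s): [159.86, 159.86, 180, 180, 180, 180].

INTERFACE

Orientations are given as a 3x3 rotation matrix whose columns are the frame's x, y, z axes.
In Python, from station import telemetry, capture, order, r gives the robot as it stands.
- The arm moves only by the tool drive_tool, never from a script. Its argument "series" is a list of rows, each a list of 4 numbers: the shift along the tool's x, y, z as a fraction of full scale, then the turn about the tool's z as a fraction of full scale. In form: [[dx, dy, dz, turn], ...]. A call has 1 to 10 rows; each row is the pose to reach, as a shift and turn from the pose commanded when the call began, along the tool's axes at that moment; what a row does not reach only later rows make up. Full scale, the value 1, is 0.12 m for a shift and 2 rad for a turn. A row lasts 1/8 s, in which the tool goes at most 62.5 mm and 10.7 degrees, less where a joint would pass 70% of its speed; a pose out of reach is approached as far as the arm can. A call with a number of a shift or a turn outside -1 to 1 is refused whole. A call with a gripper value outside its range is refused whole. "fingers" is the finger opening in mm, from 0 to 87, set as the call begins (left out, the last holds). The fingers move at their own pace and stop on an object; the grip force is fixed at half the most. Time passes only in rows, so rows that repeat a pose let the fingers close. It gives the time, the measured TCP pose, the force and the opening at its end, in the units of the state.
- telemetry.sense(): the state, without advancing time (a new reading comes with each control period).
- capture(name): name is "scene" or "top" or "wrist"; returns a dict with "color" (480x640x3 uint8, blue, green, red), "fx", "fy", "cx", "cy" (pixels), "eye" and "attitude" of the camera in the world; the wrist camera has in their place "mount" (4x4, takes a point from camera to tool coordinates, whose origin is the TCP and whose axes are the flange's). Camera axes: x right, y up, looking along -z (the intrinsics and any distortion apply to the point x, -y, -z); pixel columns grow to the right and rows downward; lengths in m; the calibration is good to about 2 mm. The wrist camera is an equidistant fisheye: a pixel r from the principal point sees the ray r / f radians off the axis. A picture is of the moment at which its call begins: read the wrist's pose just before it. There is no depth.
- order.finish_job(): hands the job in, once; it reports no verdict.
The state is a dict: "time_s": time; "joints": joint angles; "joint_velocities": joint speeds; "effort": joint torques, N m; "tcp_pos": TCP position; "ee_rot": TCP orientation; "wrist_force": force on the tool from outside, world axes, zero at the start; "moment": the same for the moment, N m; "gripper_width": opening from 0.0 (shut) to 1.0 (fully open).
Only numpy, scipy, OpenCV 4.12 (cv2) and the standard library are available. Lean on these libraries where they do the work, as an engineer would, in place of code of your own. Each camera call takes 0.05 s, during which the arm holds its last target. There are 200 camera calls.

TASK

Load the bar clamp on the mat: push the solder bar lengthways into its channel until its end is home against the stop, then press the spring plunger fully down by its pad and, while holding it down, slide the keeper forward over the plunger's step as far as it goes, so that the plunger stays down and the bar stays clamped when you let go. Leave the bar in place and do not disturb the tin, spool, eraser and tweezers lying around.

Things in the scene. Friction and masses are not known exactly. Their poses are not given: they have to be found in the camera images.
- bar_clamp: Fixed metal bar clamp on a thin mat. Origin: centre line, underside of base; +x (forward) is the way the bar is pushed in and the keeper slides, y across, z up. Base plate 195x76x8 mm, x -125 to +70. Its top (z 8) is the channel floor, 16 mm wide between rails 10 mm high, flared mouth at x -75, end stop face at x +22. Housing x -66 to +59, cheeks y +-25 to +-31 mm, 42 mm high, 61 mm in front of x -20.
- solder_bar: Loose cast solder bar, plain grey metal, 100 mm long (own y axis), 12 wide, 8 high, about 50 g; origin at the centre of its underside. It lies part way in the channel, its tail sticking out to the rear (clamp -x) above the base plate. Home against the end stop, its origin is at x = -28 mm in the clamp's frame and its tail end at x = -78 mm.
- plunger (a joint): Travel of the vertical spring plunger, m: 0 up, growing as it is pressed, 0.014 at its bottom stop. It springs back up when released unless the keeper lies over its step; then it rests at about 0.0115. Pressing takes about 5 N at first and 12 to 17 N at the bottom. It must be down at least 0.012 for the step to pass under the keeper.
- press_pad (a point): Point on top of the plunger's flat steel pad, behind the keeper; moves with the plunger. Up, it is at x -40, y 0, z 60 mm in the clamp's frame. The pad is 44 mm wide and runs from x -60 forward under the keeper to the step's rear face at x +10 mm; 40 mm of it lie free behind the keeper. The step, 12.5 mm higher than the pad, 40 mm wide, runs from x +10 to +36 mm.
- keeper (a joint): Slide of the keeper towards the clamp's +x in m: 0 rearmost (plunger free), 0.026 fully forward, over the step. About 1.5 N of friction; it stays where it is left. While the plunger is up the step blocks it after about 4 mm.
- keeper_lip (a point): Middle of the rear face of the keeper's upright lip, the face to push; moves with the keeper. At keeper 0 it is at x -20, y 0, z 75.5 mm in the clamp's frame. The keeper is a dark steel plate 26 mm long, 70 mm wide, lying across the cheeks with its underside at z 61; the lip is 46 mm wide, 6 mm thick, its top at z 84.5 mm.
- foot: Round sprung rubber foot under the plunger, 11 mm across, hidden in the housing, at x = -12 mm, y = 0; it presses on the bar's top with about 3 N when the plunger is held down.
- flux_tin: Round red-and-metal tin, 59 mm across, 23 mm high, a bystander; origin at the centre of its underside.
- spool: Wire spool with black flanges, 67 x 49 x 26 mm, a bystander; origin at the centre of its underside.
- eraser: Small eraser, 16 x 36 x 11 mm, a bystander; origin at the centre of its underside.
- tweezers: Steel tweezers, 124 mm long, 12 mm wide, 10 mm high, a bystander; origin at the centre of their underside.

How it is judged (in metres and radians):
On the way, in this order (a step that is already met when the one before it is completed fails the run):
1. the bar is pushed home: its nose within 3 mm of the end stop (x of solder_bar in the frame of bar_clamp above -0.031 m and z of solder_bar in the frame of bar_clamp below 0.011 m), for 0.2 s.
2. the plunger is pressed down (value of joint plunger above 0.0115 m), for 0.1 s.
3. the keeper is slid forward over the step (value of joint keeper above 0.02 m and value of joint plunger above 0.0095 m), for 0.2 s.
At the end, for the whole second after the job is handed in: The keeper is at least 20 mm (of 26) forward, the plunger stays down by itself (at least 9.5 mm of 14), the bar lies flat in the channel, at rest, its nose within 4 mm of the end stop, and the foot presses on it (all of step 3 and x of solder_bar in the frame of bar_clamp above -0.032 m and z of solder_bar in the frame of bar_clamp below 0.011 m and contact force between foot and solder_bar above 0.5 N and linear speed of solder_bar below 0.02 m/s); the robot touches nothing.
It fails at once if the tin, spool, eraser or tweezers are moved more than 20 mm (distance of any of flux_tin, spool, eraser, tweezers from where it was at the start of the episode above 0.02 m).
It also fails if it takes over 48 s, if anything falls off the work surface, if the arm or the gripper's body presses on something with over 40 N, if the wrist force passes 120 N, or if a joint passes its speed limit or range.

## Working session

There is one attempt and no reset: what is moved stays moved. The work goes in short steps, Python scripts to look and compute and a tool call to move; the robot and the scene stay as the last step left them, time stands still between calls to the robot, and variables do not carry over. Pictures are saved under pics/ and viewed, about 8 in all and at most 12, crops included, and the job is handed in when it is done.

Besides the shell and the picture viewer there is one more tool, called after "Request:" as name([rows], argument=value, ...), one row to a line, values as JSON. drive_tool: Moves the arm, as the interface text tells. Shift numbers are shares of 0.12 m and turn numbers shares of 2 rad, none past 1 either way. Its arguments: {"type":"object","properties":{"series":{"type":"array","items":{"type":"array","items":{"type":"number","minimum":-1,"maximum":1}}},"fingers":{"type":"number"}},"required":["series"]}

```bash
mkdir -p pics; ls
python3 - <<'E'
from station import telemetry, capture, order, r
import cv2, numpy as np
s=telemetry.sense(); print({k:np.round(v,3).tolist() for k,v in s.items()})
for n in ("scene","top"):
    c=capture(n); cv2.imwrite(f"pics/{n}0.png",c["color"]); print(n,{k:np.round(v,4).tolist() for k,v in c.items() if k!="color"})
E
```

```text
pics
{'time_s': 0.0, 'joints': [81.566, 22.088, 0.379, -0.03, -68.41, -14.818], 'joint_velocities': [0.071, 0.039, -0.051, 0.051, -0.059, -0.035], 'effort': [0.0, -39.066, 18.741, 4.22, 0.011, -0.0], 'tcp_pos': [0.247, 0.574, 0.291], 'ee_rot': [[0.919, -0.395, -0.001], [-0.395, -0.919, -0.002], [0.0, 0.002, -1.0]], 'wrist_force': [-0.447, -0.717, 0.14], 'moment': [0.021, 0.048, -0.043], 'gripper_width': 1.0}
scene {'fx': 573.417, 'fy': 573.417, 'cx': 327.3465, 'cy': 239.4324, 'eye': [-0.0213, -1.0824, 1.0005], 'attitude': [[0.8496, 0.3428, -0.4008], [-0.5274, 0.5506, -0.647], [-0.0011, 0.7611, 0.6486]]}
top {'fx': 618.1391, 'fy': 618.1391, 'cx': 316.134, 'cy': 233.2852, 'eye': [0.2842, -0.1553, 1.7381], 'attitude': [[-0.0061, 0.9878, -0.1557], [-1.0, -0.0067, -0.0034], [-0.0044, 0.1556, 0.9878]]}
```

View pics/top0.png

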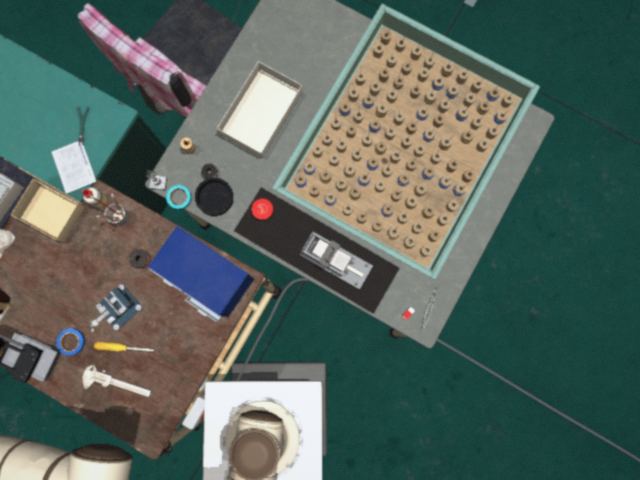

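View pics/scene0.png

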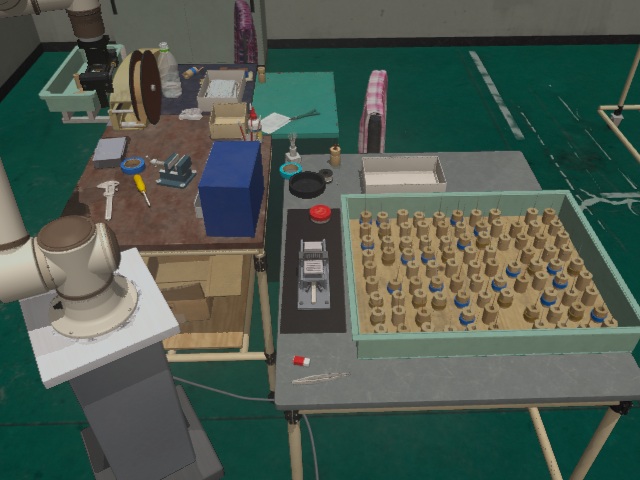

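The top view shows the clamp at about (338,260), with the bar's tail towards the lower right (365,272). So clamp +x points up-left in that picture. The tin is at (262,209), the eraser at (408,313) and the tweezers at (430,308). In the scene view the clamp is at about (313,275). Next I'll get a rough position and enlarge the crops.

```bash
cat > h.py <<'E'
from station import telemetry, capture, order, r
import cv2, numpy as np
def ray(c,u,v):
    d=np.array([(u-c["cx"])/c["fx"],-(v-c["cy"])/c["fy"],-1.]); return np.array(c["eye"]),np.array(c["attitude"])@d
def plane(c,u,v,z):
    e,d=ray(c,u,v); return e+d*(z-e[2])/d[2]
def wcam():
    s=telemetry.sense(); c=capture("wrist"); c["R"]=np.array(s["ee_rot"]);c["t"]=np.array(s["tcp_pos"]); return c
def wray(c,u,v):
    a=np.array([u-c["cx"],v-c["cy"]]); rr=np.linalg.norm(a); th=rr/c["fx"]; a=a/max(rr,1e-9)*np.sin(th)
    d=np.array([a[0],-a[1],-np.cos(th)]); M=np.array(c["mount"])
    return c["R"]@M[:3,3]+c["t"], c["R"]@(M[:3,:3]@d)
def wplane(c,u,v,z):
    e,d=wray(c,u,v); return e+d*(z-e[2])/d[2]
def wproj(c,p):
    M=np.array(c["mount"]); q=c["R"].T@(np.array(p)-c["t"]); q=M[:3,:3].T@(q-M[:3,3])
    rho=np.hypot(q[0],q[1]); th=np.arctan2(rho,-q[2]); return c["cx"]+c["fx"]*th*q[0]/rho, c["cy"]-c["fx"]*th*q[1]/rho
E
python3 - <<'E'
from h import *
c=capture("top"); im=c["color"]
a=cv2.resize(im[215:305,285:395],None,fx=5,fy=5,interpolation=cv2.INTER_CUBIC)
c2=capture("scene"); b=cv2.resize(c2["color"][225:320,285:345],None,fx=4,fy=4,interpolation=cv2.INTER_CUBIC)
o=np.zeros((450,800,3),np.uint8); o[:,:550]=a; o[:380,555:795]=b; cv2.imwrite("pics/crop.png",o)
for n,u,v,z in [("tail",365,272,.01),("clampmid",338,260,.03),("tin",262,209,.02),("eraser",408,313,.01),("tw",430,308,.01)]: print(n,plane(c,u,v,z).round(3))
w=wcam(); cv2.imwrite("pics/w0.png",w["color"]); print({k:np.round(v,4).tolist() for k,v in w.items() if k!="color"})
E
```

```text
tail [ 0.446 -0.286  0.01 ]
clampmid [ 0.478 -0.21   0.03 ]
tin [0.626 0.003 0.02 ]
eraser [ 0.331 -0.403  0.01 ]
tw [ 0.344 -0.464  0.01 ]
{'fx': 371.6483, 'fy': 371.6483, 'cx': 324.5195, 'cy': 237.8348, 'mount': [[0.0004, 0.964, 0.2659, 0.0732], [1.0, -0.0007, 0.0008, -0.0003], [0.001, 0.2659, -0.964, -0.092], [0.0, 0.0, 0.0, 1.0]], 'R': [[0.9188, -0.3948, -0.0004], [-0.3948, -0.9188, -0.0013], [0.0001, 0.0013, -1.0]], 't': [0.2466, 0.574, 0.2916]}
```

View pics/crop.png

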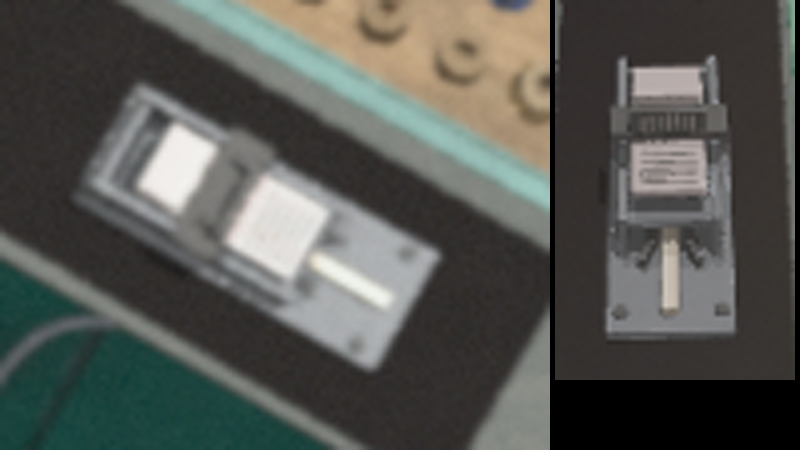

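The crops show the rear base corners at top-view pixels (373,265) and (360,289), and the bar's tail end at about (363,275). The clamp's forward direction is about 60° in world yaw. Now I'll check the heights of the obstacles on the way there and the tool yaw I need.

Run:
```python
from h import *
a=capture("top"); b=capture("scene")
def tri(p,q):
    e,d=ray(a,*p); f,g=ray(b,*q); A=np.c_[d,-g]; t=np.linalg.lstsq(A,f-e,rcond=None)[0]
    P=e+d*t[0]; Q=f+g*t[1]; return ((P+Q)/2).round(3), round(np.linalg.norm(P-Q),4)
print("box",tri((180,228),(213,142)),tri((250,270),(262,146)),tri((231,318),(252,186)), "table corner",tri((274,272),(272,152)),"tray",tri((434,273),(636,348)))
z=.010
R1,R2=plane(a,373,265,z),plane(a,360,289,z); F=plane(a,300,254,z)
print(R1,R2,F, np.linalg.norm(R1-R2),np.linalg.norm(F-R2)); d=F-R2; print(np.degrees(np.arctan2(d[1],d[0])))
```

```text
box (array([0.483, 0.207, 0.206]), np.float64(0.1196)) (array([ 0.444, -0.002,  0.294]), np.float64(0.0404)) (array([0.376, 0.037, 0.181]), np.float64(0.1306)) table corner (array([ 0.439, -0.061,  0.31 ]), np.float64(0.0439)) tray (array([ 0.541, -0.65 ,  0.269]), np.float64(0.4932))
[ 0.46529879 -0.3084115   0.01      ] [ 0.39831021 -0.27078747  0.01      ] [ 0.49774902 -0.10359152  0.01      ] 0.07683123186473842 0.19453164927989355
59.25818290482828
```

Request:
drive_tool([
  [0,0,-0.5,0],
  [0,0,-1,0],
  [0.5,0,-1,0],
  [1,0.4,-1,0],
  [1,0.8,-1,0],
  [1,1,-1,0],
], fingers=0)

```text
time_s: 1.1
tcp_pos: [0.3097, 0.4137, 0.4129]
ee_rot: [[0.918, -0.397, 0.0], [-0.397, -0.918, 0.001], [-0.0, -0.001, -1.0]]
wrist_force: [-0.8, 0.2, 0.7]
gripper_width: 0.403
```

Request:
drive_tool([
  [0.35,0.35,0,0],
  [0.7,0.7,0,0],
  [1,1,0,0],
  [1,1,0,0],
])

```text
time_s: 1.6
tcp_pos: [0.3729, 0.2563, 0.413]
ee_rot: [[0.917, -0.399, 0.001], [-0.399, -0.917, 0.001], [0.0, -0.001, -1.0]]
wrist_force: [0.6, 0.1, -0.7]
gripper_width: 0.017
```

Request:
drive_tool([
  [0.35,0.35,0,0],
  [0.7,0.7,0,0],
  [1,1,0,0],
  [1,1,0,0],
])

```text
time_s: 2.1
tcp_pos: [0.436, 0.0996, 0.4122]
ee_rot: [[0.917, -0.399, -0.0], [-0.399, -0.917, -0.0], [-0.0, 0.0, -1.0]]
wrist_force: [0.3, -1.0, 0.1]
gripper_width: 0.009
```

Request:
drive_tool([
  [0.35,0.35,0,0],
  [0.7,0.7,0,0],
  [1,1,0,0],
  [1,1,0,0],
])

```text
time_s: 2.6
tcp_pos: [0.4993, -0.0573, 0.4113]
ee_rot: [[0.918, -0.398, -0.001], [-0.398, -0.918, -0.0], [-0.001, 0.001, -1.0]]
wrist_force: [-0.2, 0.2, 0.1]
gripper_width: 0.001
```

Request:
drive_tool([
  [0.1,0.4,0,0.1],
  [0.2,0.8,0,0.2],
  [0.33,1,0,0.3],
  [0.33,1,0,0.4],
  [0.33,1,0,0.5],
  [0.33,1,0,0.6],
  [0.33,1,0,0.7],
  [0.33,1,0,0.8],
  [0.33,1,0,0.85],
  [0.33,1,0,0.85],
])

```text
time_s: 3.85
tcp_pos: [0.4878, -0.1803, 0.4123]
ee_rot: [[-0.506, -0.862, 0.0], [-0.862, 0.506, 0.0], [-0.0, -0.0, -1.0]]
wrist_force: [-0.7, -0.1, -0.1]
gripper_width: 0.002
```

Request:
drive_tool([
  [0.25,0,0.5,0],
  [0.5,0,1,0],
  [0.5,0,1,0],
])

```text
time_s: 4.22
tcp_pos: [0.4544, -0.2331, 0.2885]
ee_rot: [[-0.508, -0.861, -0.008], [-0.861, 0.508, 0.002], [0.002, 0.008, -1.0]]
wrist_force: [0.6, 0.3, 0.4]
gripper_width: 0.001
```

Request:
drive_tool([
  [0,0,0.4,0],
  [0,0,0.4,0],
  [0,0,0.4,0],
])

```text
time_s: 4.6
tcp_pos: [0.4586, -0.2337, 0.2468]
ee_rot: [[-0.508, -0.862, 0.004], [-0.862, 0.508, -0.002], [-0.0, -0.004, -1.0]]
wrist_force: [0.5, 0.2, 0.3]
gripper_width: 0.008
```

Run:
```python
from h import *
c=wcam(); cv2.imwrite("pics/w1.png",c["color"]); import pickle; pickle.dump(c,open("w1.pkl","wb"))
print(c["t"],c["R"].round(4).tolist())
```

```text
[ 0.45855236 -0.23369581  0.24679072] [[-0.5076, -0.8616, 0.004], [-0.8616, 0.5076, -0.0019], [-0.0004, -0.0044, -1.0]]
```

View pics/w1.png

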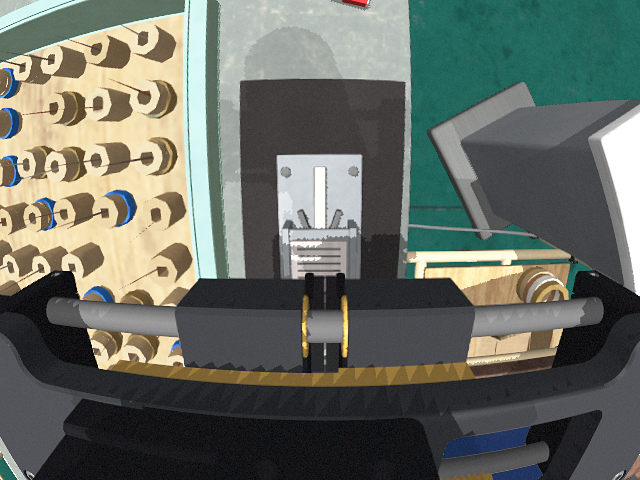

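The wrist view shows the rear of the base plate, with corners at about (277,155) and (362,155). The bar's tail is at about (320,167) and the bar enters the mouth at about (320,228). Next I'll measure these edges to sub-pixel accuracy.

Run:
```python
from h import *; import pickle
c=pickle.load(open("w1.pkl","rb")); g=cv2.cvtColor(c["color"],cv2.COLOR_BGR2GRAY)
def big(mask):
    cs=max(cv2.findContours(mask,0,1)[0],key=cv2.contourArea); return cs[:,0]
roi=np.zeros_like(g); roi[140:215,260:380]=255
pl=big(((g>100)*255).astype(np.uint8)&roi); br=((g>225)*255).astype(np.uint8)&roi; roi2=np.zeros_like(g); roi2[150:235,305:335]=255
b=big(((g>225)*255).astype(np.uint8)&roi2)
print(cv2.boundingRect(pl),cv2.boundingRect(b))
Z=.010
P=np.array([wplane(c,u,v,Z) for u,v in pl])[:,:2]
m=pl[:,1]; 
left=P[(pl[:,0]<290)&(m>162)&(m<212)]; right=P[(pl[:,0]>350)&(m>162)&(m<212)]; rear=P[(m<160)&(pl[:,0]>283)&(pl[:,0]<356)]
def fit(Q): vx,vy,x,y=cv2.fitLine(Q.astype(np.float32),cv2.DIST_HUBER,0,.01,.01).ravel(); return np.array([x,y]),np.array([vx,vy])*(1 if vy>0 else -1)
(pl_,dl),(pr,dr),(pb,db)=fit(left),fit(right),fit(rear)
for d in (dl,dr,db): print(np.degrees(np.arctan2(d[1],d[0])).round(2))
u=(dl+dr);u/=np.linalg.norm(u); n=np.array([-u[1],u[0]])
print("width",(pl_-pr)@n)
mid=(pl_+pr)/2; mid=mid+u*((pb-mid)@u); O=mid+.125*u
print("yaw",np.degrees(np.arctan2(u[1],u[0])),"origin",O)
B=np.array([wplane(c,p[0],p[1],Z+.008) for p in b])[:,:2]-O
X,Y=B@u,B@n; s=b[:,1]<200
print("bar tail x",X.min(),np.percentile(X,5),"y",Y[s].min(),Y[s].max())
```

```text
(276, 154, 87, 61) (315, 167, 10, 61)
59.88
60.52
149.85
width -0.074795656
yaw 60.197437 origin [ 0.49718308 -0.17819798]
bar tail x -0.1141958236108161 -0.11411585532608995 y -0.0035808773262525706 0.004608963642946326
```

Run:
```python
from h import *
a=capture("top"); b=capture("scene")
def tri(p,q):
    e,d=ray(a,*p); f,g=ray(b,*q); t=np.linalg.lstsq(np.c_[d,-g],f-e,rcond=None)[0]
    P=e+d*t[0]; Q=f+g*t[1]; return (P+Q)/2, np.linalg.norm(P-Q)
u=np.array([.5,.866]);n=np.array([-.866,.5]);O=np.array([.497,-.1785])
for p,q in [((277,187),(343,194)),((435,273),(357,335))]:
    P,g=tri(p,q); d=P[:2]-O; print(P.round(3),g.round(4),"clamp xy",(d@u).round(3),(d@n).round(3))
A=cv2.resize(a["color"][215:285,380:450],None,fx=5,fy=5); B=cv2.resize(b["color"][300:370,320:390],None,fx=5,fy=5)
cv2.imwrite("pics/tray.png",np.hstack([A,B]))
```

```text
[ 0.671 -0.044  0.097] 0.0005 clamp xy 0.203 -0.084
[ 0.433 -0.465  0.094] 0.0021 clamp xy -0.28 -0.088
```

View pics/tray.png

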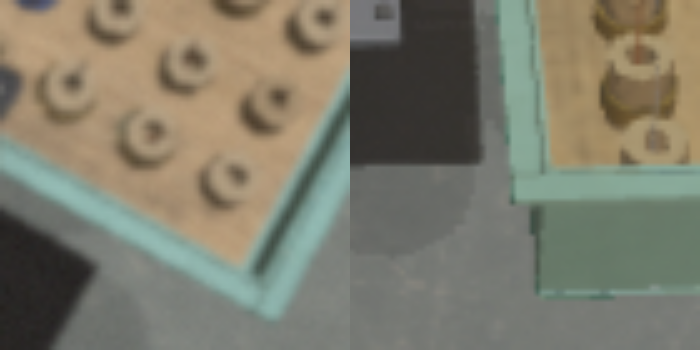

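The tray rim stands about 95 mm high at clamp y ≈ -85. That would foul the 190 mm wide gripper body when it is low over the centre line. So I'll push the bar with the -y finger alone, 40 mm open, and keep the body offset towards +y.

Request:
drive_tool([
  [0.3,0.1,0,-0.004],
  [0.57,0.18,0.2,-0.004],
  [0.57,0.18,0.6,-0.004],
  [0.57,0.18,1,-0.004],
  [0.57,0.18,1,-0.004],
  [0.57,0.18,1,-0.004],
], fingers=40)

```text
time_s: 5.5
tcp_pos: [0.4049, -0.2822, 0.1263]
ee_rot: [[-0.502, -0.865, 0.003], [-0.865, 0.502, -0.002], [-0.0, -0.004, -1.0]]
wrist_force: [0.4, 0.3, -0.4]
gripper_width: 0.452
```

```bash
cat >> h.py <<'E'
U=np.array([.5,.8660254]);N=np.array([-.8660254,.5]);O=np.array([.497,-.1785])
def st():
    s=telemetry.sense(); d=np.array(s["tcp_pos"][:2])-O; R=np.array(s["ee_rot"]); f=np.array(s["wrist_force"])
    print("t",s["time_s"],"clamp mm",(1000*d@U).round(1),(1000*d@N).round(1),"z",round(1000*s["tcp_pos"][2],1),"yaw",np.degrees(np.arctan2(R[1,0],R[0,0])).round(2),"F clamp",(f[:2]@U).round(1),(f[:2]@N).round(1),f[2].round(1),"w",round(s["gripper_width"]*87,1))
E
python3 - <<'E'
from h import *
st(); c=wcam(); cv2.imwrite("pics/w2.png",c["color"])
E
```

```text
t 5.5 clamp mm -135.8 28.0 z 126.3 yaw -120.13 F clamp 0.4 -0.2 -0.4 w 39.3
```

View pics/w2.png

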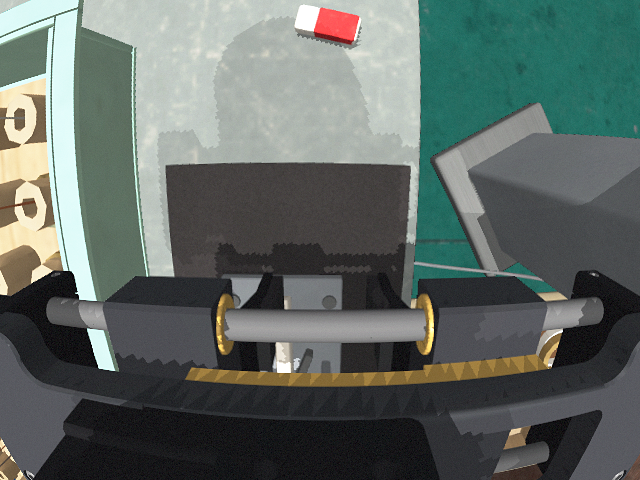

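The wrist view shows the -y finger at about (265,285) and the bar behind it at about (285,300). The eraser is well clear at (328,25). I'll check how the finger lines up with the bar sideways.

Run:
```python
from h import *
c=wcam()
for u,v in [(285,300),(283,355),(222,277),(341,277),(287,365)]:
    d=wplane(c,u,v,.018 if v>290 else .010)[:2]-O; print((u,v),(d@U*1000).round(1),(d@N*1000).round(1))
for p in [(.0095,-.02,.07),(.0095,-.035,.07),(-.0095,-.02,.07),(-.0095,-.035,.07),(.0095,-.02,.05),(.0095,-.035,.05)]:
    print(p,np.round(wproj(c,c["R"]@np.array(p)+c["t"]),1))
cv2.imwrite("pics/w2c.png",cv2.resize(c["color"][260:390,200:330],None,fx=4,fy=4))
```

```text
(285, 300) -114.0 3.2
(283, 355) -74.6 0.1
(222, 277) -125.1 -36.8
(341, 277) -125.7 36.6
(287, 365) -66.7 2.3
(0.0095, -0.02, 0.07) [283.1 274.6]
(0.0095, -0.035, 0.07) [251.7 274.3]
(-0.0095, -0.02, 0.07) [284.6 310.9]
(-0.0095, -0.035, 0.07) [254.4 310.3]
(0.0095, -0.02, 0.05) [278.2 291.7]
(0.0095, -0.035, 0.05) [243.2 291.1]
```

View pics/w2c.png

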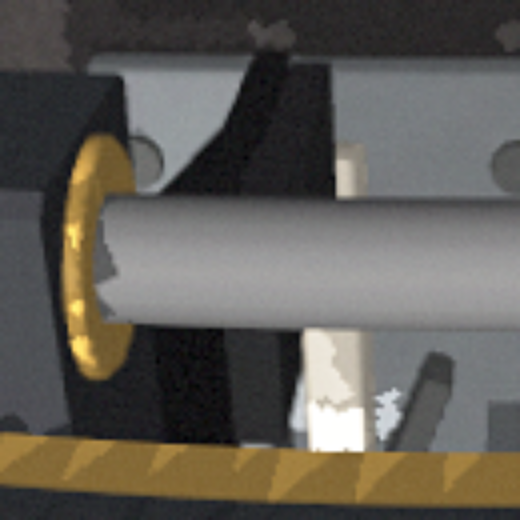

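The fingertip tapers: only about 6 mm of it, just outside the inner face, reaches full depth. I'll shift -5 mm in y to centre it on the bar, then go down.

Request:
drive_tool([
  [0,-0.04,0,0],
  [0,-0.04,0.15,0],
  [0,-0.04,0.3,0],
  [0,-0.04,0.36,0],
  [0,-0.04,0.36,0],
])

```text
time_s: 6.22
tcp_pos: [0.4076, -0.2841, 0.0812]
ee_rot: [[-0.503, -0.864, 0.0], [-0.864, 0.503, -0.0], [0.0, -0.0, -1.0]]
wrist_force: [-0.1, -0.1, -0.1]
gripper_width: 0.457
```

```bash
python3 -c "
from h import *
st()"
```

```text
t 6.225 clamp mm -136.2 24.6 z 81.2 yaw -120.18 F clamp -0.1 0.1 -0.1 w 39.7
```

Request:
drive_tool([
  [-0.04,0,-0.01,0],
  [-0.09,0,-0.01,0],
  [-0.14,0,-0.01,0],
  [-0.19,0,-0.01,0],
  [-0.24,0,-0.01,0],
  [-0.29,0,-0.01,0],
  [-0.33,0,-0.01,0],
  [-0.36,0,-0.01,0],
  [-0.37,0,-0.01,0],
  [-0.37,0,-0.01,0],
])

```text
time_s: 7.48
tcp_pos: [0.4297, -0.2455, 0.0822]
ee_rot: [[-0.503, -0.864, -0.0], [-0.864, 0.503, 0.0], [-0.0, 0.0, -1.0]]
wrist_force: [0.8, 0.5, 0.2]
gripper_width: 0.46
```

```bash
python3 -c "
from h import *
st()"
```

```text
t 7.475 clamp mm -91.7 24.8 z 82.2 yaw -120.19 F clamp 0.8 -0.4 0.2 w 40.1
```

Request:
drive_tool([
  [-0.01,0,0,0],
  [-0.02,0,0,0],
  [-0.02,0,0,0],
])

```text
time_s: 7.85
tcp_pos: [0.4307, -0.2436, 0.0822]
ee_rot: [[-0.503, -0.864, -0.0], [-0.864, 0.503, 0.0], [0.0, 0.0, -1.0]]
wrist_force: [-0.8, -0.3, 0.4]
gripper_width: 0.459
```

```bash
python3 -c "
from h import *
st()"
```

```text
t 7.85 clamp mm -89.5 24.9 z 82.2 yaw -120.2 F clamp -0.7 0.5 0.4 w 39.9
```

Request:
drive_tool([
  [-0.01,0,0,0],
  [-0.018,0,0,0],
  [-0.018,0,0,0],
])

```text
time_s: 8.22
tcp_pos: [0.4306, -0.2427, 0.0822]
ee_rot: [[-0.504, -0.864, -0.003], [-0.864, 0.504, -0.001], [0.002, 0.002, -1.0]]
wrist_force: [-4.3, -7.6, 0.9]
gripper_width: 0.459
```

```bash
python3 -c "
from h import *
st();st()"
```

```text
t 8.225 clamp mm -88.8 25.5 z 82.2 yaw -120.26 F clamp -8.7 -0.0 0.9 w 39.9
t 8.225 clamp mm -88.8 25.5 z 82.2 yaw -120.26 F clamp -8.7 -0.0 0.9 w 39.9
```

Request:
drive_tool([
  [-0.01,0,0,0],
  [-0.015,0,0,0],
  [-0.015,0,0,0],
])

```text
time_s: 8.6
tcp_pos: [0.4307, -0.2421, 0.0822]
ee_rot: [[-0.505, -0.863, -0.005], [-0.863, 0.505, -0.001], [0.003, 0.003, -1.0]]
wrist_force: [-5.8, -14.6, 1.6]
gripper_width: 0.461
```

```bash
python3 -c "
from h import *
st()
c=wcam(); cv2.imwrite('pics/w3.png',cv2.resize(c['color'][250:400,180:380],None,fx=4,fy=4))"
```

```text
t 8.6 clamp mm -88.2 25.6 z 82.2 yaw -120.32 F clamp -15.6 -2.3 1.6 w 40.1
```

View pics/w3.png

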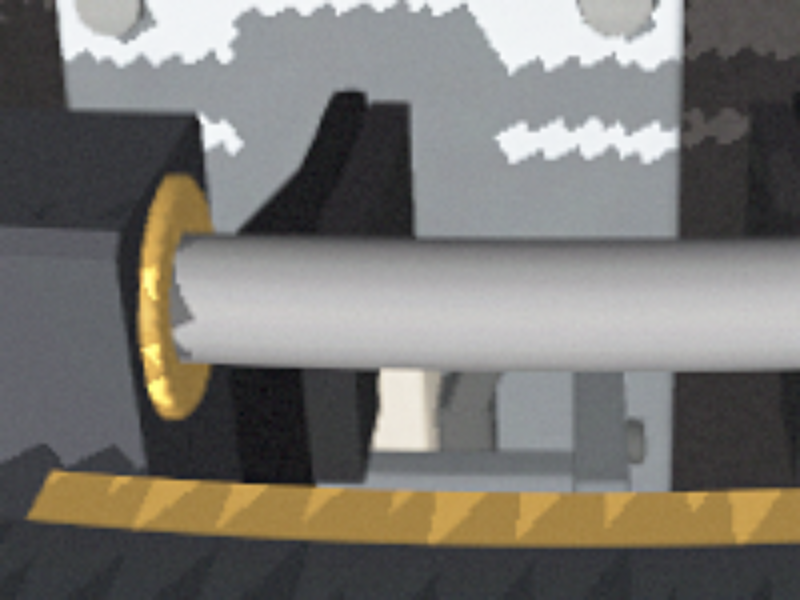

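Contact is solid: 16 N, with the finger face at about -79 mm. I'll back off, lift, and look at where the tail ended up.

Request:
drive_tool([
  [0.1,0,0,0],
  [0.18,0,0,0],
  [0.18,0,-0.4,0],
  [0.18,-0.1,-0.8,0],
  [0.1,-0.2,-1,0],
  [0.0,-0.21,-1,0],
  [0.0,-0.21,-1,0],
], fingers=0)

```text
time_s: 9.52
tcp_pos: [0.4541, -0.2518, 0.2011]
ee_rot: [[-0.502, -0.865, -0.002], [-0.865, 0.502, 0.001], [-0.0, 0.002, -1.0]]
wrist_force: [-0.3, 0.4, -0.4]
gripper_width: 0.005
```

Run:
```python
from h import *
st(); c=wcam(); import pickle; pickle.dump(c,open("w4.pkl","wb"))
cv2.imwrite("pics/w4.png",cv2.resize(c["color"][180:300,230:410],None,fx=4,fy=4))
for x,y,z in [(-.078,-.006,.018),(-.078,.006,.018),(-.125,-.038,.01),(-.125,.038,.01),(-.06,0,.062),(-.02,-.023,.0865),(-.02,.023,.0865)]:
    w=O+x*U+y*N; print((x,y,z),np.round(wproj(c,[*w,z]),1))
```

```text
t 9.525 clamp mm -85.0 0.5 z 201.1 yaw -120.15 F clamp 0.2 0.5 -0.4 w 0.4
(-0.078, -0.006, 0.018) [316.2 241.8]
(-0.078, 0.006, 0.018) [331.8 241.7]
(-0.125, -0.038, 0.01) [274.3 180.1]
(-0.125, 0.038, 0.01) [373.3 179.9]
(-0.06, 0, 0.062) [324.2 285.5]
(-0.02, -0.023, 0.0865) [289.5 355.3]
(-0.02, 0.023, 0.0865) [359.4 355. ]
```

View pics/w4.png

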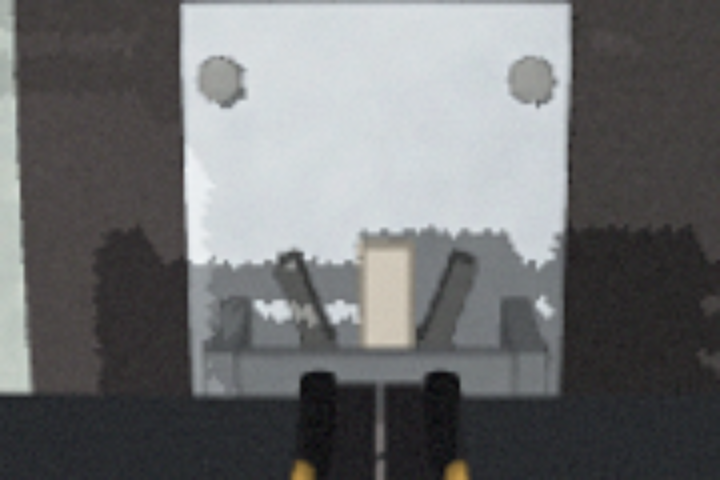

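The picture confirms the bar is home: its tail edge is at (326,240.5) against 241.7 predicted, about 3 mm behind the flare tips. Next I'll go above the free pad, with the finger front just behind the lip.

Request:
drive_tool([
  [-0.2,0,0,0],
  [-0.42,0,0,0],
  [-0.42,0,0.25,0],
  [-0.42,0,0.5,0],
  [-0.42,0,0.5,0],
  [-0.42,0,0.5,0],
])

```text
time_s: 10.32
tcp_pos: [0.4801, -0.2095, 0.1425]
ee_rot: [[-0.503, -0.864, -0.0], [-0.864, 0.503, -0.0], [0.0, 0.0, -1.0]]
wrist_force: [-0.4, -0.4, 0.7]
gripper_width: 0.004
```

Run:
```python
from h import *
st(); a=capture("scene"); b=capture("top")
cv2.imwrite("pics/s5.png",np.hstack([cv2.resize(a["color"][205:315,270:350],(400,550),interpolation=2),cv2.resize(b["color"][215:305,295:360],(398,550),interpolation=2)]))
```

```text
t 10.325 clamp mm -35.3 -0.9 z 142.5 yaw -120.18 F clamp -0.6 0.2 0.7 w 0.4
```

View pics/s5.png

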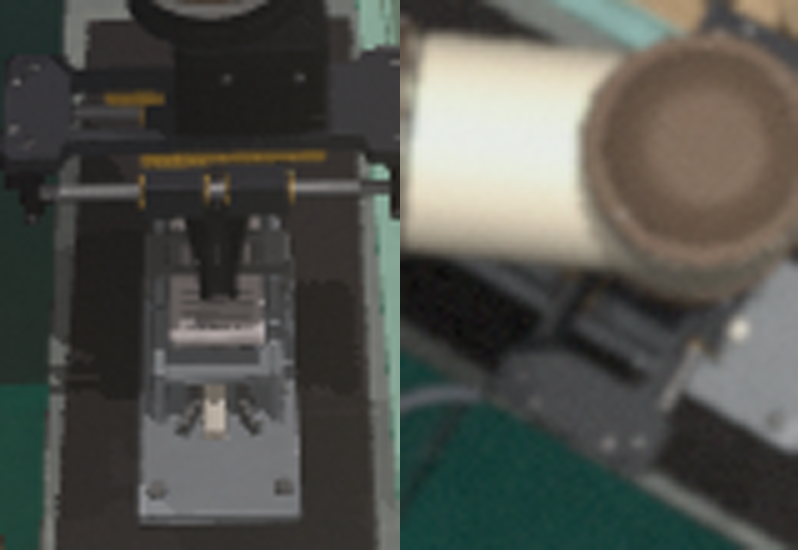

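The scene view shows the closed fingertips over the free part of the pad, at crop (218,290), just behind the lip. Now I'll press.

Request:
drive_tool([
  [0,0,0.05,0],
  [0,0,0.1,0],
  [0,0,0.13,0],
  [0,0,0.16,0],
  [0,0,0.18,0],
  [0,0,0.2,0],
  [0,0,0.2,0],
])

```text
time_s: 11.3
tcp_pos: [0.4803, -0.2094, 0.1198]
ee_rot: [[-0.502, -0.865, 0.001], [-0.865, 0.502, -0.001], [0.0, -0.001, -1.0]]
wrist_force: [-3.4, 2.4, 12.0]
gripper_width: 0.008
```

```bash
python3 -c "
from h import *
st()"
```

```text
t 11.3 clamp mm -35.1 -1.0 z 119.8 yaw -120.14 F clamp 0.3 4.2 12.0 w 0.7
```

Request:
drive_tool([
  [0,0,0.015,0],
  [0,0,0.025,0],
  [0,0,0.025,0],
])

```text
time_s: 11.68
tcp_pos: [0.4803, -0.2094, 0.118]
ee_rot: [[-0.502, -0.865, 0.001], [-0.865, 0.502, -0.001], [0.0, -0.001, -1.0]]
wrist_force: [-4.2, 2.8, 19.1]
gripper_width: 0.006
```

```bash
python3 -c "
from h import *
st()"
```

```text
t 11.675 clamp mm -35.1 -1.0 z 118.0 yaw -120.12 F clamp 0.4 5.1 19.1 w 0.5
```

Request:
drive_tool([
  [0,0,0.01,0],
  [0,0,0.015,0],
  [0,0,0.015,0],
])

```text
time_s: 12.05
tcp_pos: [0.4804, -0.2094, 0.1178]
ee_rot: [[-0.501, -0.865, 0.001], [-0.865, 0.501, -0.002], [0.001, -0.002, -1.0]]
wrist_force: [-7.6, 5.4, 29.3]
gripper_width: 0.002
```

```bash
python3 -c "
from h import *
st()"
```

```text
t 12.05 clamp mm -35.1 -1.1 z 117.8 yaw -120.08 F clamp 0.9 9.2 29.3 w 0.2
```

The plunger is at its bottom stop: z holds at 118 mm while the force climbs. I'll relax about 1 mm and slide forward.

Request:
drive_tool([
  [0,0,-0.008,0],
  [-0.03,0,-0.008,0],
  [-0.06,0,-0.008,0],
  [-0.09,0,-0.008,0],
  [-0.12,0,-0.008,0],
  [-0.15,0,-0.008,0],
  [-0.15,0,-0.008,0],
])

```text
time_s: 12.92
tcp_pos: [0.4885, -0.1969, 0.118]
ee_rot: [[-0.501, -0.865, -0.001], [-0.865, 0.501, -0.005], [0.005, -0.001, -1.0]]
wrist_force: [-8.5, -12.0, 21.0]
gripper_width: 0.004
```

```bash
python3 -c "
from h import *
st()"
```

```text
t 12.925 clamp mm -20.1 -1.8 z 118.0 yaw -120.07 F clamp -14.7 1.3 21.0 w 0.4
```

Request:
drive_tool([
  [-0.03,0,0,0],
  [-0.06,0,0,0],
  [-0.09,0,0,0],
  [-0.12,0,0,0],
  [-0.12,0,0,0],
])

```text
time_s: 13.55
tcp_pos: [0.4958, -0.1844, 0.118]
ee_rot: [[-0.501, -0.865, -0.001], [-0.865, 0.501, -0.005], [0.005, -0.002, -1.0]]
wrist_force: [-7.2, -12.4, 21.1]
gripper_width: 0.007
```

```bash
python3 -c "
from h import *
st()"
```

```text
t 13.55 clamp mm -5.7 -2.0 z 118.0 yaw -120.07 F clamp -14.3 -0.0 21.1 w 0.6
```

Request:
drive_tool([
  [-0.02,0,0,0],
  [-0.03,0,0,0],
  [-0.03,0,0,0],
])

```text
time_s: 13.92
tcp_pos: [0.4964, -0.1834, 0.118]
ee_rot: [[-0.501, -0.865, -0.004], [-0.865, 0.501, -0.007], [0.008, -0.0, -1.0]]
wrist_force: [-10.4, -23.4, 21.9]
gripper_width: 0.008
```

```bash
python3 -c "
from h import *
st()"
```

```text
t 13.925 clamp mm -4.5 -1.9 z 118.0 yaw -120.1 F clamp -25.5 -2.7 21.9 w 0.7
```

The keeper is at its end stop: it holds at -4.5 mm and the force has risen to 25 N. I'll back off the lip, then lift.

Request:
drive_tool([
  [0.04,0,0,0],
  [0.09,0,0,0],
  [0.09,0,-0.1,0],
  [0.09,0,-0.25,0],
  [0.09,0,-0.6,0],
  [0.3,0,-1,0],
  [0.7,0,-1,0],
  [0.9,0,-1,0],
  [0.9,0,-1,0],
])

```text
time_s: 15.05
tcp_pos: [0.4426, -0.2724, 0.234]
ee_rot: [[-0.505, -0.863, -0.001], [-0.863, 0.505, 0.0], [0.0, 0.001, -1.0]]
wrist_force: [0.6, -1.2, -0.5]
gripper_width: 0.0
```

Run:
```python
from h import *
st(); a=capture("scene"); c=wcam()
cv2.imwrite("pics/f.png",np.hstack([cv2.resize(a["color"][205:315,270:350],(400,550),interpolation=2),cv2.resize(c["color"][160:300,270:370],(393,550),interpolation=2)]))
for x,y,z in [(-.078,-.006,.018),(-.06,0,.050),(.006,0,.0865),(-.02,0,.0865)]:
    w=[*(O+x*U+y*N),z]; q=np.array(a["attitude"]).T@(np.array(w)-a["eye"]); u,v=a["cx"]-a["fx"]*q[0]/q[2],a["cy"]+a["fy"]*q[1]/q[2]
    print((x,z),"wrist",np.round(wproj(c,w),1),"scene",round(u,1),round(v,1),"crop",round((u-270)*5),round((v-205)*5))
```

```text
t 15.05 clamp mm -108.5 0.1 z 234.0 yaw -120.35 F clamp -0.8 -1.1 -0.5 w 0.0
(-0.078, 0.018) wrist [318.2 256.5] scene 316.1 290.9 crop 231 429
(-0.06, 0.05) wrist [325.3 290. ] scene 313.3 276.0 crop 216 355
(0.006, 0.0865) wrist [325.8 383. ] scene 312.7 246.2 crop 213 206
(-0.02, 0.0865) wrist [325.7 356.5] scene 312.8 253.4 crop 214 242
```

View pics/f.png

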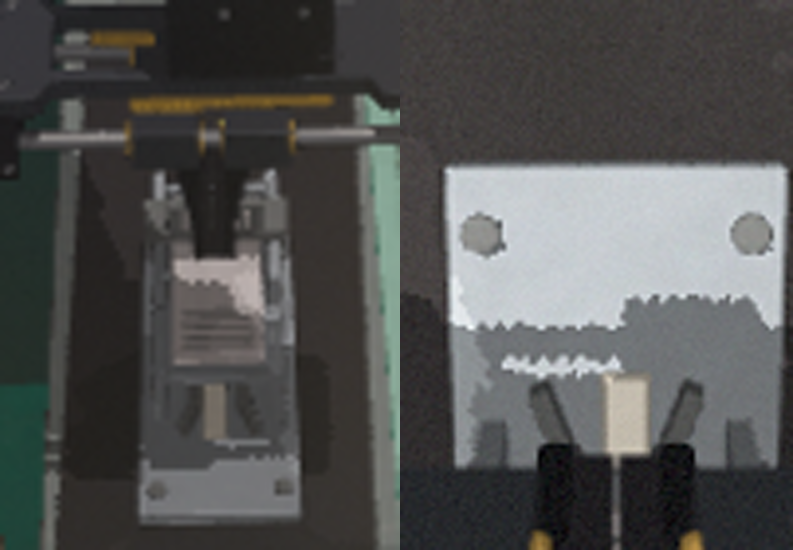

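The bar tail and flares look the same as before. The pad's rear edge sits about 4 px lower in the scene view, so the plunger is down. I'll move clear and take one unobstructed look at the keeper.

Request:
drive_tool([
  [0,0,-0.5,0],
  [0,0.5,-1,0],
  [0,0.9,-1,0],
  [0,0.9,-1,0],
])

```text
time_s: 15.65
tcp_pos: [0.3484, -0.2155, 0.3563]
ee_rot: [[-0.501, -0.866, 0.005], [-0.866, 0.501, -0.0], [-0.002, -0.004, -1.0]]
wrist_force: [-0.4, -0.2, -0.5]
gripper_width: 0.008
```

Run:
```python
from h import *
st(); a=capture("scene")
old=cv2.imread("pics/scene0.png"); f=lambda i:cv2.resize(i[215:315,280:350],(385,550),interpolation=2)
cv2.imwrite("pics/g.png",np.hstack([f(old),f(a["color"])]))
d=cv2.absdiff(old,a["color"]).max(2); 
for n,(x0,y0,x1,y1) in dict(tin=(305,200,335,225),eraser_tweezers=(285,350,355,390)).items(): print(n,int((d[y0:y1,x0:x1]>50).sum()))
```

```text
t 15.65 clamp mm -106.3 110.2 z 356.3 yaw -120.05 F clamp -0.4 0.3 -0.5 w 0.7
tin 0
eraser_tweezers 0
```

View pics/g.png

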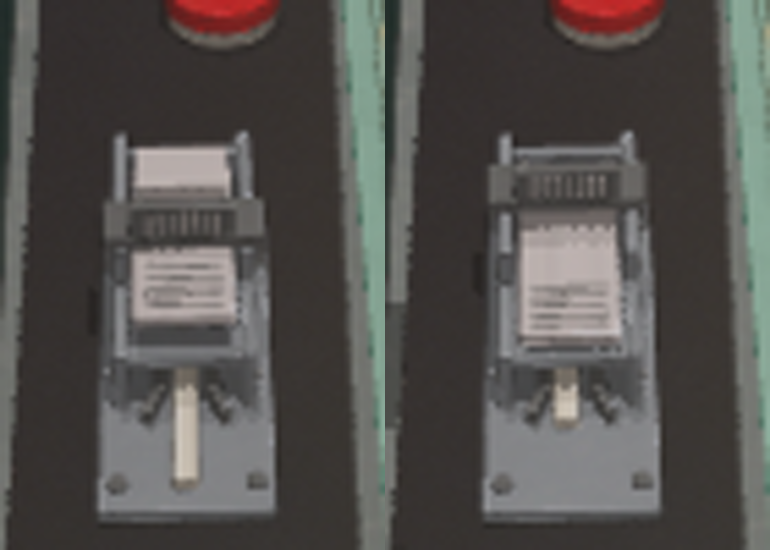

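The before and after views show the keeper moved fully forward over the step, from crop y ≈ 222 to 187. The pad is down and the bar is in. I'm handing the job in.

```bash
python3 -c "
from h import *
print(order.finish_job())"
```

```text
the job is handed in; nothing more can be done
None
```

The bar clamp is loaded and I handed the job in after about 15.7 s of the 48 s allowed; no verdict is reported.

- **Bar:** I pushed it in with one finger, keeping the gripper body clear of the tray rim. It stopped firmly at about 16 N. The wrist picture puts its tail at about -79 mm, against -78 mm nominal and the -81 mm limit. My estimate of the clamp's position is only good to 1–2 mm.
- **Plunger:** I pressed it to its bottom stop. The tool held at 118 mm while the force rose to 29 N. I kept about 21 N on it during the slide.
- **Keeper:** I pushed it forward until it stopped, where the resistance rose from 14 to 25 N at the expected end of travel.
- **After letting go:** The last scene picture shows the keeper over the step, the pad still down and the bar's tail still in place. The tool was clear of everything with no real force on it. The areas around the tin, eraser and tweezers had not changed. I did not check the spool, but the arm only worked around the clamp.

The foot's pressing force on the bar and the joint values cannot be read directly. I inferred them from the pictures and forces. No check failed or disagreed.

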